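Feed a tube rack past the drop gate of a rack reader

TASK

Press the reader's hinged finger plate down with one fingertip so that its spring gate drops out of the chute, and hold it down while the other finger pushes the tube rack along the chute, until the whole rack is past the gate. Push the rack home against the end stop of the bay, then take the hand away so that the gate springs up behind it. Do not lift or tip the rack, and leave the other things on the bench where they are.

Things in the scene. Friction and masses are not known exactly. Their poses are not given: they have to be found in the camera images.
- reader: White benchtop rack reader, fixed, a low box 146 x 395 mm, flat top 60 mm above the bench, with an open-topped straight chute (lane) on it. Origin: on the bench, under the lane's centre line, in the plane of the gate. Its y axis is the feed direction, z is up, its -x side carries the finger plate. Lengths below called 'reader x, y, z' are in this frame, in mm.
- lane_floor (a point): Point on the lane floor at reader x 0, y -20, z 60. The lane floor lies at z 60, between x -25 and +25, from the open mouth at y -200 to the end stop. The two side rails stand at |x| 25 to 30, 18 mm high above the floor, open only at the gate slot.
- end_stop (a point): Foot of the end stop's face that the rack comes to rest against, at reader x 0, y 116, z 60; the stop is 18 mm high. So the rack is home with its trailing face at y 16. Beyond it is a console, y 128 to 190, top at z 86.
- gate (a joint): Angle of the one-piece hinged finger plate and gate. 0: sprung up, gate closed across the lane. 0.36 rad: plate pressed fully down on its stop, gate sunk 8 mm under the lane floor; at 0.27 it is just under floor level. The plate turns about an axis along reader y at x -80, z 70 (its outer edge). It springs back to 0 when let go.
- plate_edge (a point): Top of the finger plate at the middle of its free edge (reader x -37, y -70); sinks as the plate is pressed. Steel plate, reader x -84 to -37, y -175 to +36, top level at z 72 when fully down, the free edge 15 mm higher when up. Press it anywhere along its length: at x -50 about 3 N starts it, 6 N at the bottom; a finger can slide along it while pressing.
- gate_top (a point): Upper edge of the gate blade at the middle of the lane. The gate is an upright 4 mm steel blade (reader y -2 to +2) across the lane, carried by the finger plate; closed, its upper edge slopes from about 12 mm above the floor next to the plate to 30 mm at the far rail. The rack cannot push it open.
- bearing (a point): Top of the hinge bearing at the mouth end of the finger plate (reader x -80, y -186, z 77), a black block 20 x 12 mm; a second like it stands at y +46.
- rack: Blue plastic tube rack standing in the chute before the gate, 2 x 5 white-capped tubes, 44 wide (x) x 100 long (y) x 43 mm high, 0.13 to 0.27 kg; flat upright end faces 31 mm high. Origin: centre of its underside. Its y axis points along the feed direction. 3 mm of play to each rail.
- rack_front (a point): Centre of the rack's leading end face, 16 mm above its underside, 50 mm ahead (+y) of the rack's origin.
- rack_rear (a point): Centre of the rack's trailing end face, 16 mm above its underside, 50 mm behind the rack's origin; push here.
- spare_rack: Bystander: shorter blue rack with 2 x 3 tubes, 44 x 62 x 43 mm, on the bench beyond the reader. Origin: centre of its underside.
- jar: Bystander: glass jar with black lid, 52 mm diameter, 62 mm high, on the bench beyond the reader. Origin: centre of its underside.
- dish: Bystander: closed glass Petri dish, 90 mm diameter, 17 mm high, on the bench beyond the reader. Origin: centre of its underside.
- forceps: Bystander: steel forceps, 120 x 10 x 4 mm, lying along y on the bench on the robot's side of the reader. Origin: centre of its underside.
Not all that is in view belongs to the job. Leave any green or turquoise look-alike of the rack alone.

How it is judged:
On the way, in this order (a step that is already met when the one before it is completed fails the run):
1. the fingers hold the gate down and push the rack, which is half way past the gate (value of joint gate above 0.24 rad and y of rack in the frame of reader above 0 m and contact force between the fingers and reader above 0.5 N and contact force between the fingers and rack above 0.05 N).
2. the whole rack is past the gate with the gate still held down (value of joint gate above 0.24 rad and y of rack_rear in the frame of reader above 0.003 m).
At the end, for the whole second after the job is handed in: The rack stands flat on the lane floor at rest, its leading face within 5 mm of the end stop, and the gate has sprung up behind it (gate joint below 0.04 rad) (y of rack_front in the frame of reader above 0.111 m and y of rack_rear in the frame of reader above 0.01 m and z of rack in the frame of reader between 0.056 and 0.064 m and angle between rack's own z axis and vertical below 0.06 rad and linear speed of rack below 0.01 m/s and value of joint gate below 0.04 rad); the robot touches nothing.
It fails at once if the gate is let up (joint below 0.24 rad) while the rack is across it (value of joint gate below 0.24 rad and y of rack_front in the frame of reader above 0.003 m and y of rack_rear in the frame of reader below 0 m).
It fails at once if the rack is lifted off the lane floor by more than 8 mm, or tipped by more than 0.2 rad (z of rack in the frame of reader above 0.068 m or angle between rack's own z axis and vertical above 0.2 rad).
It fails at once if another thing on the bench is moved by more than 25 mm (distance of any of spare_rack, jar, dish, forceps from where it was at the start of the episode above 0.025 m).
It also fails if it takes over 46 s, if anything falls off the work surface, if the arm or the gripper's body presses on something with over 40 N, if the wrist force passes 120 N, or if a joint passes its speed limit or range.

ROBOT

A 6-joint arm with a two-finger parallel gripper is mounted at the origin on the work surface. World frame = base frame: x ahead of the robot, y to its left, z up, the work surface at z = 0. Lengths are in m, angles in rad, forces in N, time in s.
With the tool pointing down it reaches from about 0.35 to 0.875 m from the base axis. Payload 15.5 kg.
Tool frame: the origin (TCP) lies at the very end of the fingers, on their centre line; the grasp point (between the pads) lies 19 mm behind it (arm.grip_depth is the distance from the TCP to the grasp point, in m); z points along the fingers, y is the direction in which the jaws open and shut (so a half turn about z gives the same grasp; the last joint's range is limited). The gripper opens to 85 mm and grips with 20 to 120 N. Pads are 22 mm wide; open, the fingers measure 114 mm over their backs; the gripper's body (76 mm by 85 mm) begins 54 mm behind the grasp point. The pads swing forward as they close: fully open they stand 13 mm farther back than shut.
Start: joints at [1.141, 0.494, 1.345, -0, 1.302, -0.096], TCP at [0.205, 0.591, 0.231] pointing down, gripper open.
Joint ranges: [-2.91, 2.91], [-0.82, 2.16], [0.22, 2.67], [-1.22, 4.37], [0.12, 2.79], [-3.08, 3.08]. Speed limits (rad/s): [1.89, 1.89, 2.57, 3.01, 3.01, 3.01].

INTERFACE

Orientations are given as a unit quaternion [w, x, y, z].
In Python, from station import arm gives the robot as it stands.
- The arm moves only by the tool drive_tool, never from a script. Its argument "targets" is a list that holds one entry, the list of rows, each a list of 7 numbers: the finger opening in mm, from 0 to 85.4, then the shift along the tool's x, y, z in mm, then the turn, a rotation vector about the tool's x, y, z in degrees. In form: [[[jaw, x, y, z, wx, wy, wz], ...]]. A call has exactly 5 rows; each row is the pose to reach, as a shift and turn from the pose measured when the call began, along the tool's axes at that moment; what a row does not reach only later rows make up. A row lasts 1/12 s, in which the tool goes at most 41.7 mm and 7.16 degrees, less where a joint would pass 70% of its speed; a pose out of reach is approached as far as the arm can. A call with a gripper value outside its range is refused whole. The fingers move at their own pace and stop on an object; "newtons" is the grip in N (left out, the last holds). Time passes only in rows, so rows that repeat a pose let the fingers close, or fill a call up. It gives the time, the measured TCP pose, the force and the opening at its end, in the units of the state.
- arm.sense(): the state, without advancing time (a new reading comes with each control period).
- arm.snapshot(name): name is "scene" or "side" or "wrist"; returns (picture, depth): 480x640x3 uint8, red, green, blue; 480x640 float32, m along the optical axis (not along the pixel's ray), 0 where there is no reading.
- arm.camera_params(name): a dict with "fx", "fy", "cx", "cy" (pixels), "T" (4x4, takes a point from camera to world coordinates). Camera axes: x right, y up, looking along -z (the intrinsics and any distortion apply to the point x, -y, -z); pixel columns grow to the right and rows downward; lengths in m; the calibration is good to about 2 mm. The wrist camera is an equidistant fisheye: a pixel r from the principal point sees the ray r / f radians off the axis. A picture is of the moment at which its call begins: read the wrist's pose just before it. camera_params takes no time and is no camera call; for the wrist camera it gives the pose at the moment of the call.
- arm.sign_off(): hands the job in, once; it reports no verdict.
The state is a dict: "t": time; "qpos": joint angles; "qd": joint speeds; "tau": joint torques, N m; "position": TCP position; "tool_rot": TCP orientation; "ft_force": force on the tool from outside, world axes, zero at the start; "ft_torque": the same for the moment, N m; "opening": finger opening in m.
Only numpy, scipy, OpenCV 4.12 (cv2) and the standard library are available. Lean on these libraries where they do the work, as an engineer would, in place of code of your own. Each camera call takes 0.05 s, during which the arm holds its last target. There are 200 camera calls.

## Working session

There is one attempt and no reset: what is moved stays moved. The work goes in short steps, Python scripts to look and compute and a tool call to move; the robot and the scene stay as the last step left them, time stands still between calls to the robot, and variables do not carry over. Pictures are saved under pics/ and viewed, about 8 in all and at most 12, crops included, and the job is handed in when it is done.

Besides the shell and the picture viewer there is one more tool, called after "Emit:" as name(argument=value, ...) on one line, values as JSON. drive_tool: Moves the arm, as the interface text tells. Its arguments: {"type":"object","properties":{"targets":{"type":"array"},"newtons":{"type":"number"}},"required":["targets"]}

```bash
mkdir -p pics; cat > h.py <<'E'
import numpy as np, cv2
from station import arm
def save(n,name):
    p,d=arm.snapshot(n); cv2.imwrite(f'pics/{name}.png',p[:,:,::-1]); np.save(f'pics/{name}.npy',d); return p,d
def pts(n,d):
    c=arm.camera_params(n); v,u=np.mgrid[0:480,0:640]
    P=np.stack([(u-c['cx'])/c['fx']*d,-(v-c['cy'])/c['fy']*d,-d,np.ones_like(d)],-1)
    return (P@np.array(c['T']).T)[...,:3]
E
python3 - <<'E'
from h import *
s=arm.sense(); print({k:np.round(v,3) for k,v in s.items()})
a,_=save('scene','s1'); b,_=save('side','d1')
for n in('scene','side'): print(n,{k:np.round(v,3).tolist() for k,v in arm.camera_params(n).items()})
E
```

```text
{'t': np.float64(0.0), 'qpos': array([ 1.142,  0.494,  1.346, -0.   ,  1.302, -0.096]), 'qd': array([ 0.001, -0.001,  0.003, -0.   , -0.002,  0.   ]), 'tau': array([ 2.0000e-03, -8.8217e+01, -3.8388e+01,  0.0000e+00,  1.0000e-02,
        0.0000e+00]), 'position': array([0.205, 0.59 , 0.231]), 'tool_rot': array([-0.   ,  0.166,  0.986, -0.001]), 'ft_force': array([ 0.272,  0.468, -0.164]), 'ft_torque': array([-0.004, -0.006,  0.014]), 'opening': np.float64(0.085)}
scene {'fx': 475.421, 'fy': 475.421, 'cx': 327.902, 'cy': 233.692, 'T': [[-0.845, -0.302, 0.442, 0.92], [0.534, -0.45, 0.715, 0.634], [-0.017, 0.84, 0.542, 0.548], [0.0, 0.0, 0.0, 1.0]]}
side {'fx': 512.142, 'fy': 512.142, 'cx': 319.12, 'cy': 242.218, 'T': [[0.97, 0.146, -0.197, 0.397], [-0.245, 0.577, -0.779, -0.537], [-0.0, 0.804, 0.595, 0.545], [0.0, 0.0, 0.0, 1.0]]}
```

View pics/s1.png

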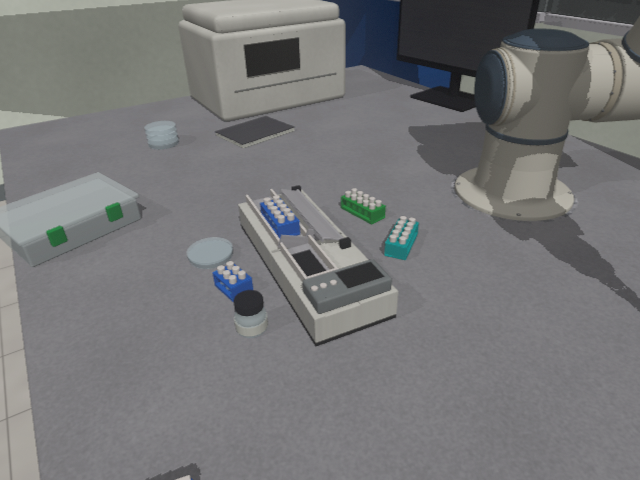

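View pics/d1.png

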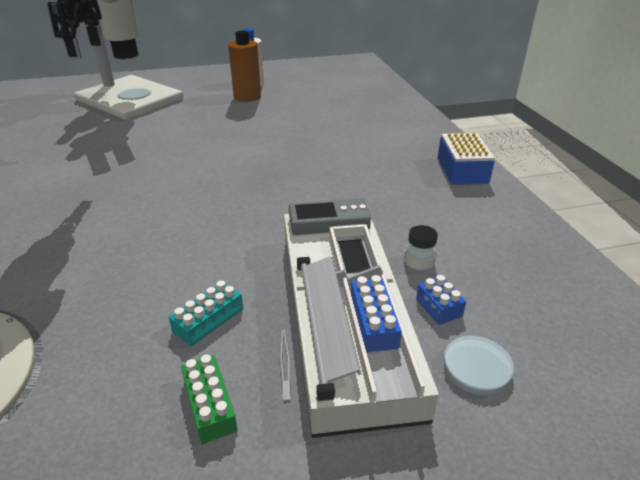

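The side view shows the reader with its mouth at the bottom (about 370,415), black bearings at (326,392) and (303,262), and the console at (330,215). There are four racks in view:
- Blue 2x5 at (375,312) in side, (280,215) in scene: in the chute, so this is the one meant.
- Blue 2x3 at (440,298): the spare.
- Green at (208,395) and turquoise at (207,312): the look-alikes.

Next I measure.

```bash
python3 - <<'E'
from h import *
from scipy import ndimage as N
for n,f in(('scene','s1'),('side','d1')):
    im=cv2.imread(f'pics/{f}.png'); d=np.load(f'pics/{f}.npy'); P=pts(n,d)
    roi=np.zeros((480,640),bool)
    if n=='side': roi[195:440,275:435]=1
    else: roi[180:345,230:400]=1
    roi&=d>0
    h=im.astype(int)
    Z=P[...,2]
    m=roi&(Z>.045)&(Z<.12)
    q=P[m][:,:2].astype(np.float32); print(n,'rect',cv2.minAreaRect((q*1000)))
    dark=roi&(h.max(2)<45)&(Z>.05)
    L,k=N.label(dark)
    for i in range(1,k+1):
        w=L==i
        if w.sum()>25:
            z=P[w]; t=z[z[:,2]>z[:,2].max()-.006]
            print(' dark',np.round(np.mean(np.argwhere(w),0)),w.sum(),'top med',np.round(np.median(t,0),4),'ext',np.round(t.min(0),3),np.round(t.max(0),3))
    bl=roi&(h[...,0]>90)&(h[...,0]>1.6*h[...,2])&(h[...,0]>1.3*h[...,1])&(Z>.055)
    L,k=N.label(bl); w=L==1+np.argmax(N.sum(bl,L,range(1,k+1)))
    print(' blue',w.sum(),cv2.minAreaRect(P[w][:,:2].astype(np.float32)*1000),P[w][:,2].min(),P[w][:,2].max())
    np.save(f'pics/P_{n}.npy',P)
im=cv2.imread('pics/d1.png')[190:440,260:500]; cv2.imwrite('pics/c1.png',cv2.resize(im,(576,600),interpolation=2))
E
```

```text
scene rect ((617.0460815429688, -17.6085205078125), (399.8605651855469, 244.74008178710938), 83.43233489990234)
 blue 566 ((577.0841064453125, -74.99057006835938), (125.74346160888672, 64.75687408447266), 81.69654846191406) 0.058893538351040775 0.09713712806442493
side rect ((614.466796875, -18.03759765625), (398.7591857910156, 241.10189819335938), 82.99444580078125)
 dark [242. 422.] 146 top med [0.7186 0.0591 0.0591] ext [0.703 0.054 0.057] [0.738 0.081 0.063]
 dark [395. 325.] 128 top med [ 0.4901 -0.1937  0.0747] ext [ 0.483 -0.196  0.072] [ 0.499 -0.19   0.078]
 blue 1452 ((583.8121337890625, -77.6833724975586), (129.39630126953125, 43.17551040649414), 83.92912292480469) 0.060070953609066946 0.10221853453408036
```

View pics/c1.png

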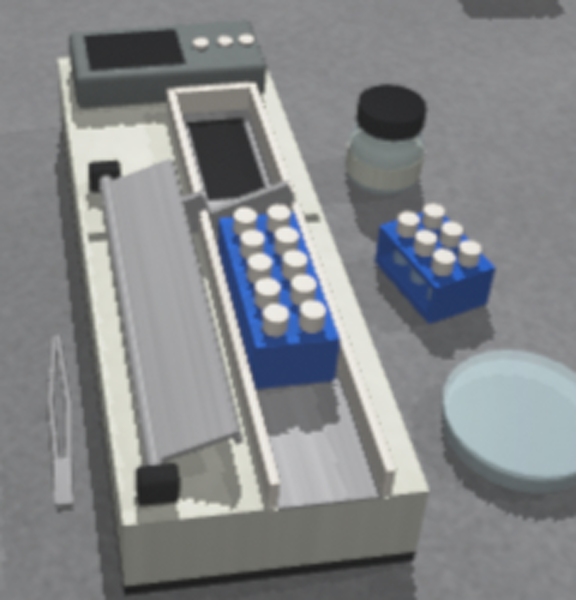

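```bash
python3 - <<'E'
from h import *
c=arm.camera_params('side'); T=np.array(c['T'])
def ray(u,v,z):
    r=T[:3,:3]@np.array([(u-c['cx'])/c['fx'],-(v-c['cy'])/c['fy'],-1]); o=T[:3,3]; return o+r*(z-o[2])/r[2]
pk={'bear0':(158,473,.077),'bear1':(104,172,.077),'railL0':(272,503,.078),'railR0':(391,490,.078),'railL1':(170,90,.078),'railR1':(254,86,.078),
'boxL0':(124,524,.060),'boxR0':(427,492,.060),'rearL':(253,349,.091),'rearR':(337,343,.091),'rearLb':(257,386,.060),'rearRb':(335,376,.060)}
for k,(a,b,z) in pk.items(): print(k,np.round(ray(260+a/2.4,190+b/2.4,z)*1000,1))
# fine yaw: rail-top points by depth (z 74-82) away from plate/rack
P=np.load('pics/P_side.npy')
th=np.radians(83.3); f=np.array([np.cos(th),np.sin(th)]); r=np.array([np.sin(th),-np.cos(th)])
X=P[...,:2]@r; Y=P[...,:2]@f; Z=P[...,2]
m=(abs(Z-.078)<.003)&(X>.55)&(X<.7)&(Y>-.15)&(Y<.3); print(m.sum())
h,e=np.histogram(X[m],bins=np.arange(.55,.7,.004)); print(list(zip(np.round(e,3).tolist(),h.tolist())))
h,e=np.histogram(Y[m&(X>.65)],bins=np.arange(-.15,.3,.02)); print(list(zip(np.round(e,3).tolist(),h.tolist())))
E
```

```text
bear0 [ 492.5 -188.8   77. ]
bear1 [517.5  34.3  77. ]
railL0 [ 537.9 -218.1   78. ]
railR0 [ 592.7 -224.7   78. ]
railL1 [578.9 107.2  78. ]
railR1 [634.4  98.   78. ]
boxL0 [ 473.5 -200.    60. ]
boxR0 [ 616.3 -217.9   60. ]
rearL [ 554.6 -138.3   91. ]
rearR [ 596.6 -144.8   91. ]
rearLb [ 559.3 -136.    60. ]
rearRb [ 600.7 -139.5   60. ]
1769
[(0.55, 58), (0.554, 20), (0.558, 199), (0.562, 468), (0.566, 32), (0.57, 24), (0.574, 28), (0.578, 32), (0.582, 32), (0.586, 37), (0.59, 41), (0.594, 35), (0.598, 31), (0.602, 34), (0.606, 35), (0.61, 28), (0.614, 289), (0.618, 332), (0.622, 6), (0.626, 6), (0.63, 2), (0.634, 0), (0.638, 0), (0.642, 0), (0.646, 0), (0.65, 0), (0.654, 0), (0.658, 0), (0.662, 0), (0.666, 0), (0.67, 0), (0.674, 0), (0.678, 0), (0.682, 0), (0.686, 0), (0.69, 0), (0.694, 0)]
[(-0.15, 0), (-0.13, 0), (-0.11, 0), (-0.09, 0), (-0.07, 0), (-0.05, 0), (-0.03, 0), (-0.01, 0), (0.01, 0), (0.03, 0), (0.05, 0), (0.07, 0), (0.09, 0), (0.11, 0), (0.13, 0), (0.15, 0), (0.17, 0), (0.19, 0), (0.21, 0), (0.23, 0), (0.25, 0), (0.27, 0)]
```

Rails, rack width and box agree at a feed heading of 83.3°, with the lane centre at X .590. The gate position along the feed is uncertain by about 5 mm, so contact will settle that. Now I work out the approach.

```bash
cat >> h.py <<'E'
from scipy.spatial.transform import Rotation as R
th=np.radians(83.3); F=np.array([np.cos(th),np.sin(th),0]); X=np.array([np.sin(th),-np.cos(th),0]); O=.590*X+.051*F
RT=R.from_matrix(np.stack([F,X,[0,0,-1]],1))
def go(x,y,z):
    s=arm.sense(); q=s['tool_rot']; Rc=R.from_quat([q[1],q[2],q[3],q[0]])
    t=O+X*x/1e3+F*y/1e3+np.array([0,0,z/1e3])
    p=s['position']-O; print('now rdr',np.round([p@X*1e3,p@F*1e3,p[2]*1e3],1),'t',s['t'],'F',np.round(s['ft_force'],2),'open',s['opening'])
    print('shift mm',np.round(Rc.inv().apply(t-s['position'])*1e3,1),'turn',np.round((Rc.inv()*RT).as_rotvec(degrees=True),2))
E
python3 -c "
from h import *
go(-29,-150,180)"
```

```text
now rdr [-455.6  559.1  230.8] t 0.1 F [0.14 0.43 0.43] open 0.08524778292609889
shift mm [-569.2 -600.6   51.4] turn [-6.000e-02  4.000e-02  7.757e+01]
```

Emit:
drive_tool(targets=[[[36,-28,-30,2.5,0,0,4],[36,-57,-60,5,0,0,8],[36,-85,-90,7.5,0,0,12],[36,-114,-120,10,0,0,16],[36,-142,-150,13,0,0,20]]], newtons=20)

```text
t: 0.52
position: [0.2898, 0.4001, 0.2177]
tool_rot: [-0.0, 0.336, 0.942, -0.001]
ft_force: [1.8, -0.0, 0.9]
opening: 0.0363
```

```bash
python3 -c "
from h import *
go(-29,-150,180)"
```

```text
now rdr [-348.8  380.2  217.7] t 0.5167 F [ 1.84 -0.03  0.88] open 0.03630477164212834
shift mm [-555.  -274.4   38.2] turn [-5.000e-02  6.000e-02  5.741e+01]
```

Emit:
drive_tool(targets=[[[36,-37,-18,2.5,0,0,4.5],[36,-74,-36,5,0,0,9],[36,-111,-55,7.5,0,0,13],[36,-148,-73,10,0,0,18],[36,-185,-91,13,0,0,22]]])

```text
t: 0.93
position: [0.3756, 0.2107, 0.2048]
tool_rot: [0.0, 0.512, 0.859, -0.001]
ft_force: [1.9, 0.5, 0.5]
opening: 0.036
```

```bash
python3 -c "
from h import *
go(-29,-150,180)"
```

```text
now rdr [-241.5  202.   204.8] t 0.9333 F [1.89 0.53 0.46] open 0.0359851797449836
shift mm [-410.2  -29.    25.2] turn [-0.04  0.06 35.17]
```

Emit:
drive_tool(targets=[[[36,-41,-3,2.5,0,0,4.5],[36,-82,-6,5,0,0,9],[36,-123,-9,7.5,0,0,13],[36,-164,-12,10,0,0,18],[36,-205,-15,13,0,0,22]]])

```text
t: 1.35
position: [0.4604, 0.0211, 0.1919]
tool_rot: [0.0, 0.668, 0.744, -0.001]
ft_force: [2.1, 1.3, 0.3]
opening: 0.0359
```

```bash
python3 -c "
from h import *
go(-29,-150,180)"
```

```text
now rdr [-135.2   23.7  191.9] t 1.35 F [2.08 1.31 0.32] open 0.03592500838604369
shift mm [-192.9   64.7   12.1] turn [-0.02  0.07 12.89]
```

Emit:
drive_tool(targets=[[[36,-40,13,2.5,0,0,2.5],[36,-80,26,5,0,0,5],[36,-120,40,7.5,0,0,8],[36,-160,54,10,0,0,10.5],[36,-193,65,12,0,0,12.9]]])

```text
t: 1.77
position: [0.5463, -0.1662, 0.1797]
tool_rot: [0.0, 0.748, 0.663, -0.001]
ft_force: [-0.4, 0.4, -0.4]
opening: 0.0362
```

```bash
python3 - <<'E'
from h import *
go(-29,-150,180)
p,_=save('wrist','w1'); save('side','d2'); print(arm.camera_params('wrist'))
im=cv2.imread('pics/d2.png')[60:460,200:560]; a=cv2.resize(im,None,fx=1.1,fy=1.1)
w=cv2.resize(cv2.imread('pics/w1.png'),(400,300)); o=np.zeros((440,800,3),np.uint8); o[:440,:396]=a; o[:300,400:]=w; cv2.imwrite('pics/c2.png',o)
E
```

```text
now rdr [ -28.  -152.3  179.7] t 1.7667 F [-0.37  0.42 -0.41] open 0.036204774026797844
shift mm [ 2.3 -1.  -0.3] turn [-0.03  0.06 -0.17]
{'fx': 371.64829954431775, 'fy': 371.64829954431775, 'cx': 322.70494955282663, 'cy': 236.66400529003448, 'T': array([[ 9.92304622e-01,  1.19755693e-01,  3.14660227e-02,
         5.54296993e-01],
       [-1.23817785e-01,  9.57998729e-01,  2.58665018e-01,
        -1.04023075e-01],
       [ 8.32198653e-04, -2.60570546e-01,  9.65454451e-01,
         3.21929172e-01],
       [ 0.00000000e+00,  0.00000000e+00,  0.00000000e+00,
         1.00000000e+00]])}
```

View pics/c2.png

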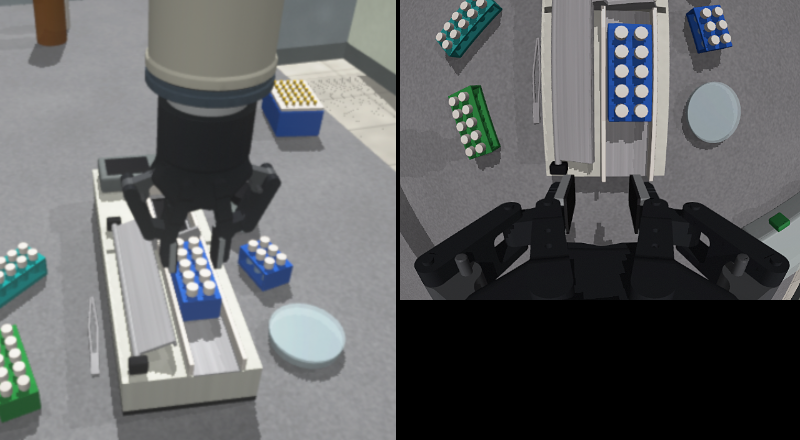

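```bash
python3 - <<'E'
from h import *
c=arm.camera_params('wrist'); T=np.array(c['T'])
im=cv2.imread('pics/w1.png'); cv2.imwrite('pics/c3.png',cv2.resize(im[130:330,210:450],(720,600),interpolation=2))
def ray(u,v,z):
    a,b=u-c['cx'],v-c['cy']; r=np.hypot(a,b); t=r/c['fx']
    d=T[:3,:3]@np.array([a/r*np.sin(t),-b/r*np.sin(t),-np.cos(t)]); o=T[:3,3]; w=o+d*(z-o[2])/d[2]
    return np.round([(w-O)@X*1e3,(w-O)@F*1e3],1)
for k,a in {'bear0':(254,267,.077),'rearL':(334,194,.091),'rearR':(403,194,.091),'railL':(325,285,.078)}.items(): print(k,ray(*a))
E
```

```text
bear0 [ -76.4 -177.6]
rearL [ -20.3 -124.3]
rearR [  23.7 -124.2]
railL [ -26.3 -191. ]
```

View pics/c3.png

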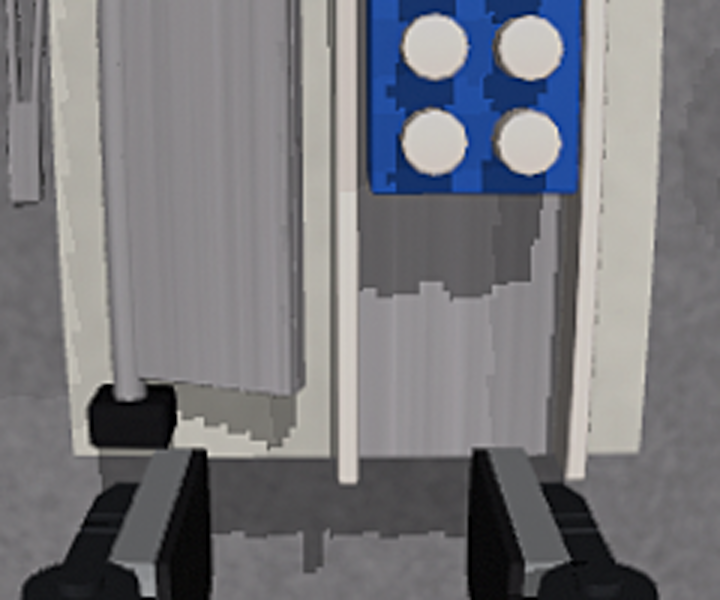

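```bash
sed -i 's/\.051\*F/.058*F/' h.py; python3 -c "
from h import *
go(-29,-154,92)"
```

```text
now rdr [ -26.1 -161.8  179.4] t 1.8667 F [-0.36  1.29  0.5 ] open 0.03595805793117616
shift mm [ 7.9 -3.  87.4] turn [ 0.07  0.14 -0.33]
```

Emit:
drive_tool(targets=[[[36,4,-2,20,0,0,-0.3],[36,8,-3,45,0,0,-0.3],[36,8,-3,70,0,0,-0.3],[36,8,-3,87,0,0,-0.3],[36,8,-3,87,0,0,-0.3]]])

```text
t: 2.28
position: [0.544, -0.1597, 0.0892]
tool_rot: [-0.001, 0.747, 0.664, -0.002]
ft_force: [-1.0, 0.0, -0.3]
opening: 0.0361
```

```bash
python3 - <<'E'
from h import *
go(-29,-154,70)
save('wrist','w2'); save('side','d3')
o=np.zeros((600,800,3),np.uint8); o[:600,:440]=cv2.resize(cv2.imread('pics/d3.png')[190:440,290:473],(440,600)); o[:450,440:]=cv2.resize(cv2.imread('pics/w2.png')[130:430,210:450],(360,450)); cv2.imwrite('pics/c4.png',o)
E
```

```text
now rdr [ -31.1 -153.2   89.2] t 2.2833 F [-0.97  0.01 -0.29] open 0.03610045561509
shift mm [-0.8  2.2 19.2] turn [-0.24  0.05 -0.01]
```

View pics/c4.png

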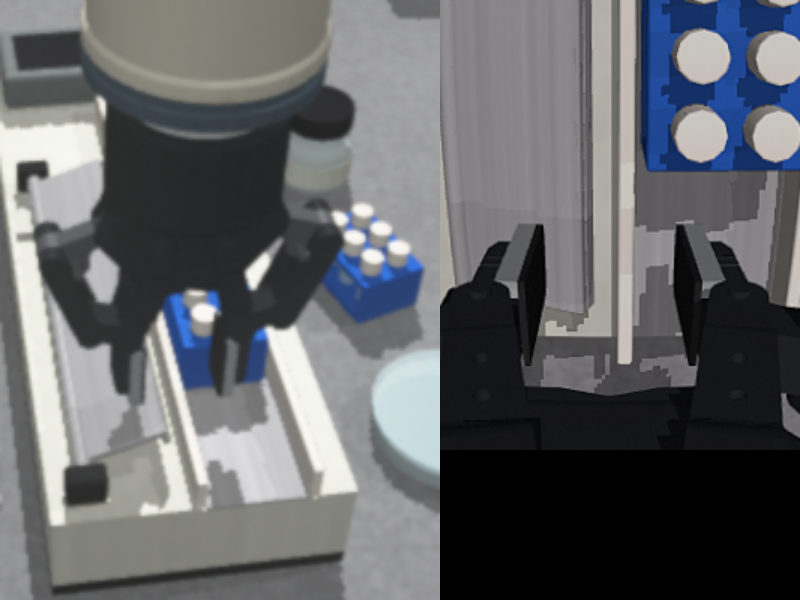

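The left finger stands over the plate. The right one is in the lane behind the rack, with a visible gap to it. Next I press gently.

Emit:
drive_tool(targets=[[[36,0,1,2,0,0,0],[36,0,2,4,0,0,0],[36,0,2,6,0,0,0],[36,0,2,8,0,0,0],[36,0,2,10,0,0,0]]])

```text
t: 2.8
position: [0.548, -0.1608, 0.0826]
tool_rot: [0.001, 0.747, 0.665, -0.001]
ft_force: [0.3, 0.1, 4.2]
opening: 0.0359
```

Emit:
drive_tool(targets=[[[36,0,0,1,0,0,0],[36,0,0,2,0,0,0],[36,0,0,3,0,0,0],[36,0,0,4,0,0,0],[36,0,0,5,0,0,0]]])

```text
t: 3.22
position: [0.5483, -0.161, 0.0778]
tool_rot: [0.001, 0.747, 0.664, -0.0]
ft_force: [2.2, 0.3, 6.0]
opening: 0.0355
```

Emit:
drive_tool(targets=[[[36,0,0,1,0,0,0],[36,0,0,2,0,0,0],[36,0,0,3,0,0,0],[36,0,0,4,0,0,0],[36,0,0,5,0,0,0]]])

```text
t: 3.63
position: [0.5489, -0.1611, 0.0729]
tool_rot: [0.002, 0.747, 0.664, -0.0]
ft_force: [3.0, 0.4, 5.8]
opening: 0.0362
```

Emit:
drive_tool(targets=[[[36,0,0,1,0,0,0],[36,0,0,2,0,0,0],[36,0,0,3,0,0,0],[36,0,0,3,0,0,0],[36,0,0,3,0,0,0]]])

```text
t: 4.05
position: [0.5493, -0.1612, 0.0706]
tool_rot: [0.002, 0.747, 0.664, 0.0]
ft_force: [-0.1, 0.8, 16.9]
opening: 0.0362
```

Emit:
drive_tool(targets=[[[36,3,0,0.5,0,0,0],[36,6,0,0.5,0,0,0],[36,9,0,0.5,0,0,0],[36,12,0,0.5,0,0,0],[36,15,0,0.5,0,0,0]]])

```text
t: 4.47
position: [0.5516, -0.1472, 0.0707]
tool_rot: [0.003, 0.747, 0.665, 0.0]
ft_force: [-1.0, -8.1, 14.1]
opening: 0.0359
```

```bash
python3 - <<'E'
from h import *
go(-29,-120,70)
_,d=save('side','d4')
cv2.imwrite('pics/c5.png',cv2.resize(cv2.imread('pics/d4.png')[170:420,270:490],(528,600),interpolation=2))
E
```

```text
now rdr [ -25.  -139.9   70.7] t 4.4667 F [-0.97 -8.11 14.09] open 0.03589679082816922
shift mm [19.9 -4.   0.6] turn [0.3  0.26 0.  ]
```

View pics/c5.png

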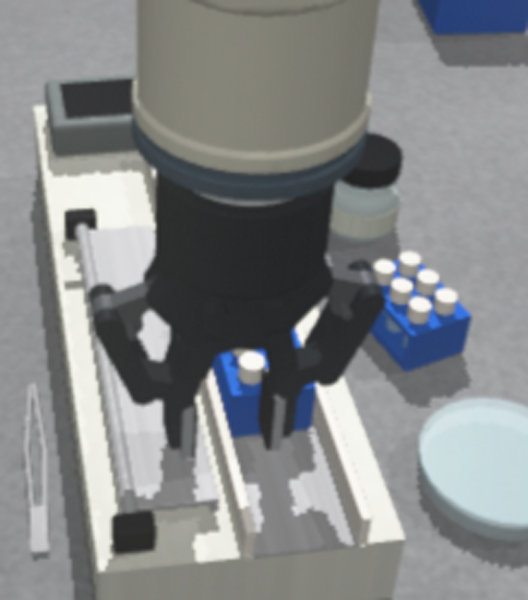

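The plate is level and fully down, and both fingers are well placed. Now I push.

Emit:
drive_tool(targets=[[[36,4,0,0.5,0,0,0],[36,8,0,0.5,0,0,0],[36,12,0,0.5,0,0,0],[36,16,0,0.5,0,0,0],[36,20,0,0.5,0,0,0]]])

```text
t: 4.93
position: [0.5545, -0.1279, 0.0708]
tool_rot: [0.005, 0.747, 0.665, 0.0]
ft_force: [-1.5, -8.7, 14.6]
opening: 0.0363
```

Emit:
drive_tool(targets=[[[36,4,0,0.5,0,0,0],[36,8,0,0.5,0,0,0],[36,12,0,0.5,0,0,0],[36,16,0,0.5,0,0,0],[36,20,0,0.5,0,0,0]]])

```text
t: 5.35
position: [0.5573, -0.109, 0.0708]
tool_rot: [0.006, 0.747, 0.665, -0.0]
ft_force: [-1.9, -9.1, 14.4]
opening: 0.0359
```

```bash
python3 - <<'E'
from h import *
go(-27,-80,70)
_,d=save('wrist','w5');save('side','d5');save('scene','s5')
o=np.zeros((560,800,3),np.uint8); o[:,:400]=cv2.resize(cv2.imread('pics/w5.png')[30:310,220:420],(400,560)); o[:,400:]=cv2.resize(cv2.imread('pics/s5.png')[160:356,230:370],(400,560)); cv2.imwrite('pics/c6.png',o)
E
```

```text
now rdr [ -23.8 -101.2   70.8] t 5.35 F [-1.93 -9.12 14.44] open 0.035912562049406564
shift mm [21.2 -3.2  0.6] turn [0.47 0.43 0.04]
```

View pics/c6.png

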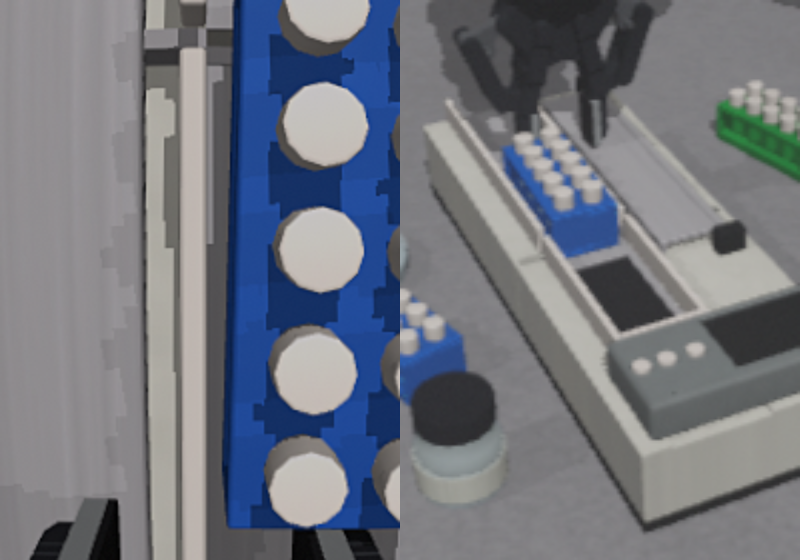

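The rack is being pushed straight. Its leading end is at the gate slot and the gate is down. I continue.

Emit:
drive_tool(targets=[[[36,4,-0.5,0.5,0.2,0.2,0],[36,8,-1,0.6,0.2,0.2,0],[36,12,-1,0.6,0.2,0.2,0],[36,16,-1,0.6,0.2,0.2,0],[36,20,-1,0.6,0.2,0.2,0]]])

```text
t: 5.92
position: [0.5593, -0.0894, 0.0708]
tool_rot: [0.004, 0.747, 0.665, 0.0]
ft_force: [-0.9, -9.9, 16.1]
opening: 0.0362
```

Emit:
drive_tool(targets=[[[36,4,-0.5,0.5,0.2,0.2,0],[36,8,-1,0.6,0.2,0.2,0],[36,12,-1,0.6,0.2,0.2,0],[36,16,-1,0.6,0.2,0.2,0],[36,20,-1,0.6,0.2,0.2,0]]])

```text
t: 6.33
position: [0.5611, -0.0704, 0.0708]
tool_rot: [0.003, 0.747, 0.665, 0.0]
ft_force: [-2.3, -9.7, 15.4]
opening: 0.0359
```

Emit:
drive_tool(targets=[[[36,4,-0.5,0.5,0.2,0.2,0],[36,8,-1,0.6,0.2,0.2,0],[36,12,-1,0.6,0.2,0.2,0],[36,16,-1,0.6,0.2,0.2,0],[36,20,-1,0.6,0.2,0.2,0]]])

```text
t: 6.75
position: [0.5629, -0.0513, 0.0708]
tool_rot: [0.001, 0.747, 0.665, 0.0]
ft_force: [-1.7, -10.5, 14.2]
opening: 0.0361
```

```bash
python3 - <<'E'
from h import *
go(-27,5,70)
E
```

```text
now rdr [-24.9 -43.3  70.8] t 6.75 F [ -1.67 -10.5   14.24] open 0.03610170247301508
shift mm [48.3 -2.   0.7] turn [0.13 0.05 0.1 ]
```

Emit:
drive_tool(targets=[[[36,4,0,0.5,0.1,0.1,0],[36,8,0,0.6,0.1,0.1,0],[36,12,0,0.6,0.1,0.1,0],[36,16,0,0.6,0.1,0.1,0],[36,20,0,0.6,0.1,0.1,0]]])

```text
t: 7.17
position: [0.5657, -0.0323, 0.0708]
tool_rot: [0.001, 0.746, 0.665, 0.0]
ft_force: [-1.1, -9.7, 15.7]
opening: 0.0359
```

Emit:
drive_tool(targets=[[[36,3,0,0.5,0.1,0.1,0],[36,6,0,0.6,0.1,0.1,0],[36,9,0,0.6,0.1,0.1,0],[36,12,0,0.6,0.1,0.1,0],[36,15,0,0.6,0.1,0.1,0]]])

```text
t: 7.58
position: [0.5677, -0.0183, 0.0707]
tool_rot: [0.0, 0.746, 0.666, 0.0]
ft_force: [-1.5, -9.2, 14.8]
opening: 0.0361
```

Emit:
drive_tool(targets=[[[36,2,0,0.5,0.1,0.1,0],[36,4,0,0.6,0.1,0.1,0],[36,5,0,0.6,0.1,0.1,0],[36,6,0,0.6,0.1,0.1,0],[36,7,0,0.6,0.1,0.1,0]]])

```text
t: 8.0
position: [0.5688, -0.0123, 0.0707]
tool_rot: [-0.0, 0.746, 0.666, 0.0]
ft_force: [-1.1, -7.9, 15.2]
opening: 0.0362
```

```bash
python3 - <<'E'
from h import *
go(-27,5,70)
save('scene','s7')
cv2.imwrite('pics/c7.png',cv2.resize(cv2.imread('pics/s7.png')[180:330,230:370],(560,600),interpolation=2))
E
```

```text
now rdr [-23.7  -3.8  70.7] t 8.0 F [-1.06 -7.88 15.23] open 0.03624294825206949
shift mm [ 8.8 -3.3  0.7] turn [ 0.   -0.01  0.16]
```

View pics/c7.png

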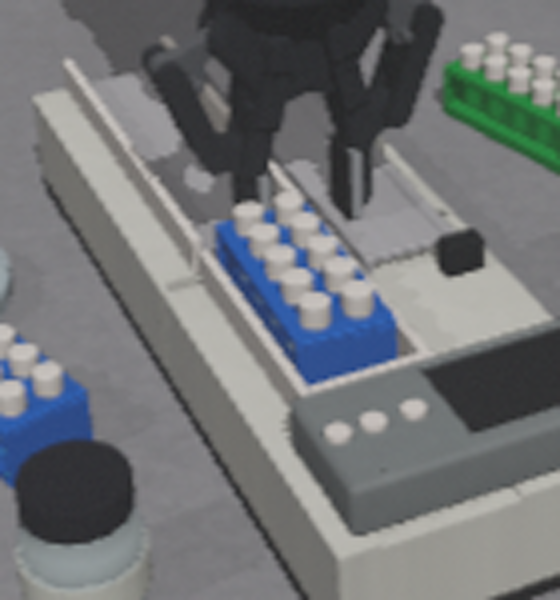

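The rack is nearly home, with a small gap to the stop. I push on slowly until the force rises.

Emit:
drive_tool(targets=[[[36,1.5,0,0.5,0,0,0],[36,3,0,0.6,0,0,0],[36,4,0,0.6,0,0,0],[36,5,0,0.6,0,0,0],[36,6,0,0.6,0,0,0]]])

```text
t: 8.47
position: [0.5697, -0.0071, 0.0707]
tool_rot: [0.001, 0.746, 0.666, -0.0]
ft_force: [-1.4, -10.1, 14.9]
opening: 0.0356
```

Emit:
drive_tool(targets=[[[36,1,0,0.5,0,0,0],[36,2,0,0.6,0,0,0],[36,3,0,0.6,0,0,0],[36,4,0,0.6,0,0,0],[36,4,0,0.6,0,0,0]]])

```text
t: 8.88
position: [0.5704, -0.0041, 0.0707]
tool_rot: [0.002, 0.746, 0.666, -0.0]
ft_force: [-2.3, -9.2, 16.3]
opening: 0.0361
```

Emit:
drive_tool(targets=[[[36,1,0,0.5,0,0,0],[36,2,0,0.6,0,0,0],[36,3,0,0.6,0,0,0],[36,4,0,0.6,0,0,0],[36,5,0,0.6,0,0,0]]])

```text
t: 9.3
position: [0.5711, -0.0031, 0.0709]
tool_rot: [0.004, 0.746, 0.666, -0.002]
ft_force: [-6.7, -51.6, 18.9]
opening: 0.036
```

Emit:
drive_tool(targets=[[[36,1,0,0.5,0,0,0],[36,2,0,0.6,0,0,0],[36,3,0,0.6,0,0,0],[36,4,0,0.6,0,0,0],[36,4,0,0.6,0,0,0]]])

```text
t: 9.72
position: [0.5717, -0.0032, 0.0709]
tool_rot: [0.006, 0.746, 0.666, -0.004]
ft_force: [-6.4, -43.0, 16.7]
opening: 0.0361
```

The rack is firmly against the stop, at about 50 N. I back off with the plate still down so the pusher clears the gate, then lift.

Emit:
drive_tool(targets=[[[36,-4,0,0.3,0,0,0],[36,-9,0,0.3,0,0,0],[36,-15,0,0.3,0,0,0],[36,-21,0,0.3,0,0,0],[36,-26,0,0.3,0,0,0]]])

```text
t: 10.13
position: [0.5685, -0.029, 0.071]
tool_rot: [0.006, 0.746, 0.666, -0.004]
ft_force: [1.5, 4.3, 6.0]
opening: 0.0362
```

Emit:
drive_tool(targets=[[[36,0,0,-3,0,0,0],[36,0,0,-7,0,0,0],[36,0,0,-12,0,0,0],[36,0,0,-20,0,0,0],[36,0,0,-35,0,0,0]]])

```text
t: 10.55
position: [0.5677, -0.0282, 0.1057]
tool_rot: [0.005, 0.746, 0.666, -0.004]
ft_force: [-0.2, 0.6, -0.6]
opening: 0.036
```

Emit:
drive_tool(targets=[[[36,-15,0,-30,0,0,0],[36,-30,0,-65,0,0,0],[36,-60,0,-90,0,0,0],[36,-90,0,-110,0,0,0],[36,-110,0,-120,0,0,0]]])

```text
t: 10.97
position: [0.556, -0.1379, 0.2308]
tool_rot: [0.007, 0.746, 0.666, -0.003]
ft_force: [0.3, -1.0, -1.0]
opening: 0.036
```

```bash
python3 - <<'E'
from h import *
go(-27,5,70)
save('scene','s8');save('wrist','w8'); save('side','d8')
o=np.zeros((560,800,3),np.uint8); o[:,:400]=cv2.resize(cv2.imread('pics/w8.png')[0:280,200:400],(400,560)); o[:,400:]=cv2.resize(cv2.imread('pics/s8.png')[160:356,230:370],(400,560)); cv2.imwrite('pics/c8.png',o)
E
```

```text
now rdr [ -21.8 -130.1  230.8] t 10.9667 F [ 0.33 -1.04 -0.98] open 0.03601395143578768
shift mm [137.4  -5.6 158.8] turn [0.32 0.81 0.22]
```

View pics/c8.png

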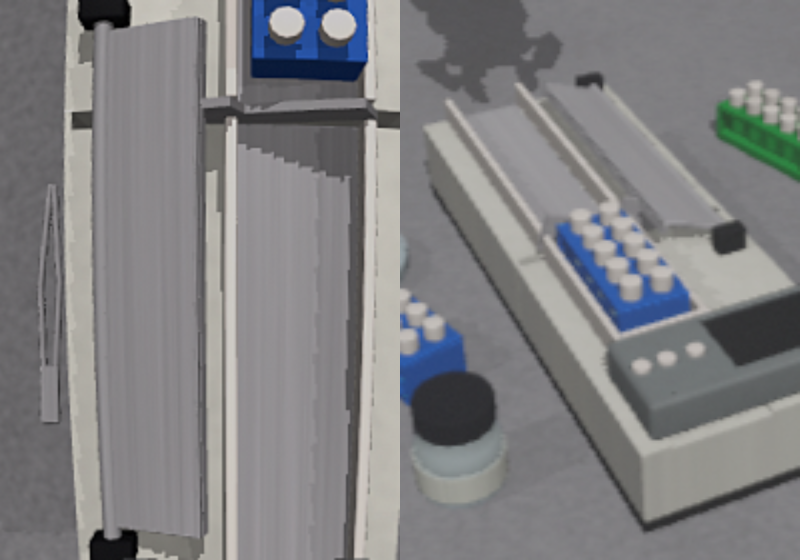

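The gate is up across the lane behind the rack, the rack is against the stop, and the hand is clear.

Emit:
drive_tool(targets=[[[36,0,0,0,0,0,0],[36,0,0,0,0,0,0],[36,0,0,0,0,0,0],[36,0,0,0,0,0,0],[36,0,0,0,0,0,0]]])

```text
t: 11.53
position: [0.5555, -0.1364, 0.2282]
tool_rot: [0.005, 0.746, 0.666, -0.004]
ft_force: [-0.5, 0.3, -0.4]
opening: 0.0362
```

```bash
python3 -c "
from h import *
s=arm.sense(); print(s['t'],s['ft_force'],s['position']); print(arm.sign_off())"
```

```text
11.5333 [-0.49936825  0.32053501 -0.36629846] [ 0.55551938 -0.13637853  0.22815745]
the job is handed in; nothing more can be done
None
```

The rack is home against the end stop and the gate has sprung up behind it. I handed the job in at 11.5 s of the 46 s allowed, and no verdict was reported.

I pressed the finger plate onto its stop with one fingertip, at about 15 N, and held it there while the other finger pushed the rack through the gate. Contact with the end stop showed as a jump to about 50 N along the feed direction. I then drew the fingers back behind the gate with the plate still down, and lifted clear.

**Last checks:**
- **Pictures:** the final views show the gate up across the lane behind the rack. The rack stands flat, and the forceps, spare rack and jar look undisturbed. The Petri dish is only partly in those views.
- **Robot:** the hand is clear at z 0.23 m, with wrist force under 1 N.
- **Not measured:** I did not measure the gate angle or the rack's final gap to the stop. The gap rests on the contact force and the pictures.
- **Disagreement:** my first estimates of the gate's position along the feed differed by about 10 mm between features, so I relied on contact to find the stop. It came about where the later estimate put it, within 1 mm.

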